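# Clamp a rock billet in the microscope specimen holder

## Robot

A 6-joint arm with a two-finger parallel gripper is mounted at the origin on the work surface. World frame = base frame: x ahead of the robot, y to its left, z up, the work surface at z = 0. Lengths are in mm, angles in rad, forces in N, time in s.
With the tool pointing down it reaches from about 425 to 1125 mm from the base axis. Payload 14.9 kg.
Tool frame: the origin (TCP) lies at the very end of the fingers, on their centre line; the grasp point (between the pads) lies 19 mm behind it; z points along the fingers, y is the direction in which the jaws open and shut (so a half turn about z gives the same grasp; the last joint's range is limited). The gripper opens to 91 mm and grips with 3 to 60 N. Pads are 32 mm wide; open, the fingers measure 118 mm over their backs; the gripper's body (76 mm by 178 mm) begins 60 mm behind the grasp point.
Start: joints at [-1.211, 0.379, 1.734, -0, 1.028, -0.033], TCP at [267.941, -646.704, 213.932] pointing down, gripper open.
Joint ranges: [-2.77, 2.77], [-0.74, 2.19], [0, 2.66], [-1.06, 4.2], [0.31, 2.87], [-3.08, 3.08]. Speed limits (rad/s): [1.89, 1.89, 2.39, 3.14, 3.14, 3.14].

## Interface

Orientations are given as a rotation vector (axis times angle).
In Python, from bench import manip gives the robot as it stands. The module is installed in compiled form; this text tells all that it offers. Calls block until the motion is done:
- manip.goto(position, orientation): joint-space move of the TCP to a pose.
- manip.servo_line(position, velocity=150, frame=None, f_stop=None): straight line of the TCP; frame=None keeps the orientation; velocity is the mean speed in mm/s. With f_stop (N) it stops when the force on the tool has changed by that much, and returns True; else False.
- manip.move_j(angles): joint-space move.
- manip.command_gripper(opening): finger opening in mm; the grip force is fixed at half the most; returns when the fingers have stopped.
- manip.dwell(seconds).
- manip.inverse_kinematics(position, orientation): joint angles nearest the present ones, or None.
- manip.snapshot(name): name is "side" or "top" or "wrist"; returns a dict with "frame" (384x512x3 uint8, red, green, blue), "fx", "fy", "cx", "cy" (pixels), "camera_from_world" (4x4, takes a point from world to camera coordinates). Camera axes: x right, y up, looking along -z (the intrinsics and any distortion apply to the point x, -y, -z); pixel columns grow to the right and rows downward; lengths in mm; the calibration is good to about 2 mm. A picture is of the moment at which its call begins. There is no depth.
A pose or a line that the arm cannot do raises manip.Unreachable and nothing moves.
- manip.hand_in(): hands the job in, once; it reports no verdict.
Trained networks look in a picture, given as the dict that the camera call returned (one of the last four; its "shot" number tells which), for a name from the list of things; names that differ only in an ending like _2 or _b are one class to them, and where a whole thing is asked for, a point or a joint stands for the part that bears it (a point fixed in the world has none). Each returns a list of dicts, best first, with "score" (0 to 1); they miss things now and then, are a little off and sometimes report something else, mostly with a low value. They report only what shows in the picture. A call takes as long as a camera call. They do not tell look-alikes from the thing itself.
- manip.look_for(picture, label): "at" ([x, y, z] in mm, in world coordinates, good to about 4 mm: the middle of the surface that is visible of it).
- manip.silhouettes(picture, label): "pixels" (384x512 bool, what is visible of it).
Readings, each from a call of its own:
- manip.get_time_s(): time.
- manip.get_joints(): joint angles.
- manip.get_dq(): joint speeds.
- manip.get_joint_torque(): joint torques, N m.
- manip.get_ee_pos(): TCP position.
- manip.get_eef_rot(): TCP orientation.
- manip.get_ft_force(): force on the tool from outside, world axes, zero at the start.
- manip.get_moment(): the same for the moment, N m.
- manip.get_grip_width(): finger opening in mm.
Only numpy, scipy, OpenCV 4.12 (cv2) and the standard library are available. Lean on these libraries where they do the work, as an engineer would, in place of code of your own. Each camera call takes 0.05 s, during which the arm holds its last target.

## Task

Mount the full-height sawn rock block in the black specimen holder for the microscope: set it down gently, never letting it drop, flat on the plate and lengthwise between the jaws, fully home against both the side rail and the fixed jaw. Then slide the moving jaw up snug against the block and turn its wing knob clockwise until it is tight, so that the jaw is locked. Leave the other two pieces of rock lying in the wooden rack, and let go of everything at the end.

Things in the scene. Friction and masses are not known exactly. Their poses are not given: they have to be found in the camera images.
- block_center (a point): centre of the rock block to be mounted: loose, plain rectangular, sawn grey rock, 0.25 to 0.5 kg, 66 mm long (its x), 50 wide (y), 40 high (z); this point is 20 mm above its underside. The tallest and only full rectangular block of the three pieces in the rack; starts flat in one of the rack's channels, its x along the channel
- rack: fixed wooden rack, 130 (x) x 198 mm (y), origin centre of underside. Floor 8 mm thick; 4 dividers along x, 6 mm thick, tops 48 mm above the bench, make 3 channels 58 mm wide, open at both ends, at y -64, 0, +64 mm. The dividers are as high as the block and 4 mm from its sides, so here it can be gripped only by its two ends (across 66 mm)
- slab_center (a point): centre of a thin sawn slab of the same rock, 66 x 50 x 18 mm, lying in another channel of the rack; it stays there
- offcut_center (a point): middle of a stepped (L-shaped) offcut of the same rock, 64 x 48 mm, 32 mm high at one end and 14 mm at the other, lying in another channel of the rack; it stays there
- clear_spot (a point): a fixed point on the bench top on the robot's x axis, between rack and holder (which stand left and right of it, either way round). The bench is bare for 75 mm around it: room to put the block down and take it another way. 150 mm nearer to the robot a bottle 60 mm high may stand, 170 mm farther a flat dish
- holder: the fixed specimen holder, origin at the centre of its underside: a black plate 230 mm (x) x 160 mm (y), top 16 mm above the bench, with a 14 mm slot along its middle (y = 0). At its -x end stands the fixed jaw (aluminium, 34 mm high, 20 thick, 100 wide); beside it on the +y side lies the low side rail; the moving jaw slides along x in the slot
- seat_corner (a point): corner where the holder's three datum faces meet, axes as the holder: plate top (z=0), fixed jaw's face (x=0, block on the +x side), side rail's face (y=0, block on the -y side). Block fully home: centre at x +33, y -25, z +20 mm, length along x. The aluminium rail is 14 mm high and thick, x 2 to 52 mm: fingertips 16 mm or more above the plate pass over it
- jaw_face (a point): middle of the moving jaw's clamping face, 17 mm above the plate; x points away from the fixed jaw, along the slot. The aluminium jaw's face plate is 34 mm high, 70 wide, 12 thick; behind it is a saddle 63 mm long, 56 wide, 22 high that carries the knob, whose axis is 47 mm behind the face
- jaw (a joint): position of the moving jaw (m): the opening between the jaws is 0.056 plus this value, 0.092 at most. It starts 0.084 to 0.092 open: room for the block (0.066) but not for fingers at its ends. With the clamp loose the jaw slides with about 2 N; tight, it resists 25 N and more
- knob_grip (a point): middle of the clamp knob's wing, on its vertical axis, about 47 mm above the plate (it sinks 1 mm per rad); x along the wing, turning with it. The wing is black plastic, an upright bar 62 mm long (x), 12 thick (y), 24 high, its underside 13 mm above the saddle, on a round hub of 32 mm diameter. Pinched across its 12 mm it serves both to draw the jaw along and to turn the screw
- knob (a joint): angle of the clamp knob (rad), growing clockwise seen from above. It starts loose at 0.2 to 0.8; the screw begins to bite at 1.2, is tight from 1.7 on, and stops hard at 2.0. It turns with about 0.1 to 0.15 N m and stays where it is left. At 0 the wing lies along the slot
Mind the look-alikes: they are no part of the job. What is shaped like the part that bears block_center but blue, green or yellow is not meant.

How it is judged:
By the outcome, as a careful person would: the job done as asked, in the order asked, and still so for the second after the job is handed in, with the robot touching nothing.
It also fails if it takes over 67 s, if anything falls off the work surface, if the arm or the gripper's body presses on something with over 40 N, if the wrist force passes 120 N, or if a joint passes its speed limit or range.

## Working session

There is one attempt and no reset: what is moved stays moved. The work goes in short steps, each a Python script; the robot and the scene stay as the last script left them, time stands still between calls to the robot, and variables do not carry over. Pictures are saved under pics/ and viewed, and the job is handed in when it is done.

```bash
mkdir -p pics; cat > h.py <<'E'
import numpy as np, cv2
from bench import manip
def save(p,n): cv2.imwrite('pics/'+n,p['frame'][:,:,::-1])
def proj(p,w):
    w=np.atleast_2d(w).astype(float); c=(p['camera_from_world']@np.c_[w,np.ones(len(w))].T).T
    return np.c_[p['cx']+p['fx']*c[:,0]/-c[:,2], p['cy']+p['fy']*(-c[:,1])/-c[:,2]]
def unproj(p,px,z):
    px=np.atleast_2d(px).astype(float); T=np.linalg.inv(p['camera_from_world'])
    d=np.c_[(px[:,0]-p['cx'])/p['fx'],-(px[:,1]-p['cy'])/p['fy'],-np.ones(len(px))]@T[:3,:3].T
    o=T[:3,3]; return o+d*((z-o[2])/d[:,2])[:,None]
E
python3 - <<'E'
from h import *
for n in ['top','side']:
    p=manip.snapshot(n); save(p,n+'0.png'); print(n,[k for k in p if k!='frame'],p['fx'],p['cx'],p['cy'],np.linalg.inv(p['camera_from_world'])[:3,3])
    for l in ['block_center','rack','slab_center','offcut_center','holder','seat_corner','jaw_face','knob_grip']:
        try: print(l,[(np.round(d['at']),round(d['score'],2)) for d in manip.look_for(p,l)])
        except Exception as e: print(l,repr(e))
print(manip.get_time_s(),manip.get_eef_rot())
E
```

```text
top ['fx', 'fy', 'cx', 'cy', 'camera_from_world', 'shot'] 480.6912566156622 249.59332509679538 196.81014812873673 [ 410.76847862   53.91558657 1538.99241508]
block_center [(array([674., 308.,  43.]), 0.87), (array([538., 330.,  47.]), 0.79), (array([661., 436.,  40.]), 0.65), (array([ 524., -199.,   74.]), 0.19)]
rack [(array([511., 273.,   9.]), 0.97)]
slab_center [(array([526., 207.,  26.]), 0.78)]
offcut_center [(array([508., 276.,   4.]), 0.31)]
holder [(array([ 512., -241.,   14.]), 0.98)]
seat_corner [(array([ 520., -238.,   16.]), 0.8)]
jaw_face [(array([ 526., -209.,   39.]), 0.84)]
knob_grip []
side ['fx', 'fy', 'cx', 'cy', 'camera_from_world', 'shot'] 490.5215507083424 256.2790614440629 195.7174202100745 [  75.6294847   971.25779329 1068.27715702]
block_center [(array([526., 338.,  46.]), 0.94), (array([656., 452.,  44.]), 0.86), (array([501., 481.,  39.]), 0.63), (array([665., 314.,  39.]), 0.58)]
rack [(array([497., 266.,  21.]), 0.56)]
slab_center [(array([526., 203.,  26.]), 0.57)]
offcut_center [(array([501., 268.,  42.]), 0.85)]
holder [(array([ 508., -226.,   15.]), 0.68)]
seat_corner [(array([ 505., -224.,   17.]), 0.83)]
jaw_face [(array([ 512., -199.,   38.]), 0.81)]
knob_grip [(array([ 523., -193.,   67.]), 0.56)]
0.9 [ 3.08116399e+00  6.13123897e-01 -3.69447981e-05]
```

View pics/top0.png

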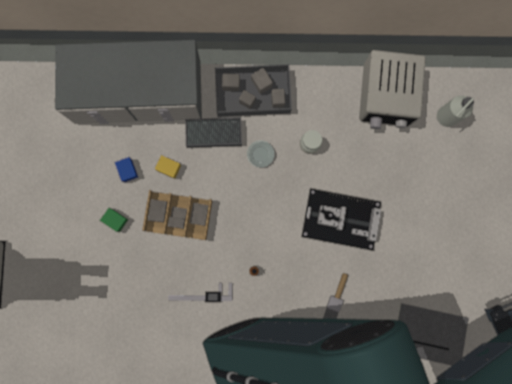

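View pics/side0.png

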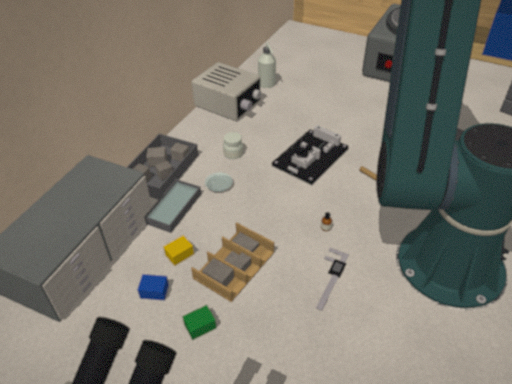

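```bash
python3 - <<'E'
from h import *
for n in ['top','side']:
    p=cv2.imread(f'pics/{n}0.png')
    b=[(280,170,130,100),(130,175,100,80)] if n=='top' else [(265,115,100,75),(180,215,110,90)]
    ims=[cv2.resize(p[y:y+h,x:x+w],(400,300),interpolation=cv2.INTER_CUBIC) for x,y,w,h in b]
    cv2.imwrite(f'pics/{n}0z.png',np.hstack(ims))
from scipy.spatial.transform import Rotation as R
print(R.from_rotvec(manip.get_eef_rot()).as_matrix().round(2))
p=manip.snapshot('wrist'); save(p,'w0.png'); T=np.linalg.inv(p['camera_from_world']); print(T.round(2),p['fx'])
# go over holder
manip.goto([480,-215,420],manip.get_eef_rot())
p=manip.snapshot('wrist'); save(p,'w1.png'); print(np.linalg.inv(p['camera_from_world']).round(2))
for l in ['holder','seat_corner','jaw_face','knob_grip']:
    print(l,[(np.round(d['at']),round(d['score'],2)) for d in manip.look_for(p,l)])
np.save('w1.npy',p,allow_pickle=True)
print(manip.get_time_s())
E
```

```text
[[ 0.92  0.38 -0.  ]
 [ 0.38 -0.92 -0.  ]
 [-0.    0.   -1.  ]]
[[ 3.8000e-01  8.9000e-01  2.5000e-01  3.3940e+02]
 [-9.2000e-01  3.7000e-01  1.0000e-01 -6.1807e+02]
 [ 0.0000e+00 -2.7000e-01  9.6000e-01  3.8439e+02]
 [ 0.0000e+00  0.0000e+00  0.0000e+00  1.0000e+00]] 315.9402242388712
[[ 3.8000e-01  8.9000e-01  2.5000e-01  5.5146e+02]
 [-9.2000e-01  3.7000e-01  1.0000e-01 -1.8705e+02]
 [-0.0000e+00 -2.7000e-01  9.6000e-01  5.8992e+02]
 [ 0.0000e+00  0.0000e+00  0.0000e+00  1.0000e+00]]
holder []
seat_corner [(array([ 524., -241.,   15.]), 0.62)]
jaw_face [(array([ 524., -212.,   46.]), 0.97)]
knob_grip [(array([ 525., -198.,   78.]), 0.74)]
3.0917
```

```bash
ls pics
```

```text
side0.png
side0z.png
top0.png
top0z.png
w0.png
w1.png
```

View pics/w1.png

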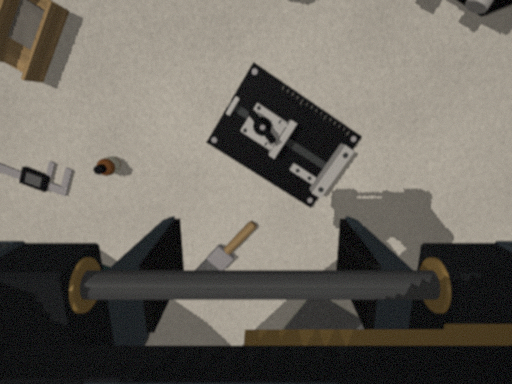

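View pics/top0z.png

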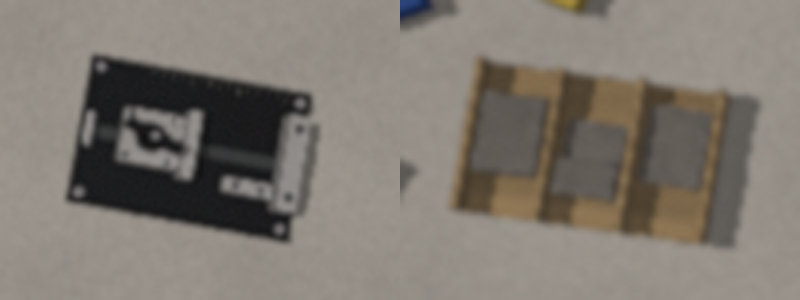

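View pics/side0z.png

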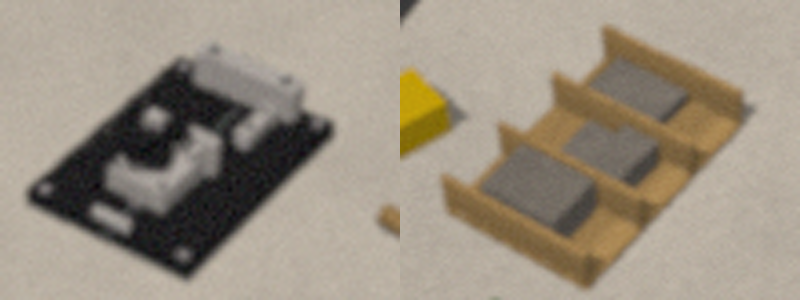

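```bash
python3 - <<'E'
from h import *
p=np.load('w1.npy',allow_pickle=True).item()
c=unproj(p,[(254,64),(360,137),(313,206),(209,141)],16); print(c.round(1))
print(np.linalg.norm(np.diff(c,axis=0),axis=1), c.mean(0))
print(np.degrees(np.arctan2(*(c[0]-c[1])[:2][::-1])),np.degrees(np.arctan2(*(c[3]-c[2])[:2][::-1])))
from scipy.spatial.transform import Rotation as R
# tool x dir perpendicular to holder x -> look along
xh=(c[0]-c[1])[:2]+(c[3]-c[2])[:2]; a=np.arctan2(xh[1],xh[0])-np.pi/2  # tool x = rotate xh by -90
def rot(a): return R.from_matrix(np.array([[np.cos(a),np.sin(a),0],[np.sin(a),-np.cos(a),0],[0,0,-1]])).as_rotvec()
o=rot(a); t=c.mean(0)-28*np.array([np.cos(a),np.sin(a),0])
print(a,t,manip.inverse_kinematics([t[0],t[1],230],o))
manip.goto([t[0],t[1],230],o)
p=manip.snapshot('wrist'); save(p,'w2.png'); np.save('w2.npy',p,allow_pickle=True)
for l in ['holder','seat_corner','jaw_face','knob_grip','knob']:
    print(l,[(np.round(d['at']),round(d['score'],2)) for d in manip.look_for(p,l)])
print(manip.get_time_s(),manip.get_ee_pos())
E
```

```text
[[ 612.9 -151.3   16. ]
 [ 572.9 -372.6   16. ]
 [ 423.3 -349.8   16. ]
 [ 462.9 -125.    16. ]]
[224.92801223 151.33649645 228.24778722] [ 517.98646625 -249.69446959   16.        ]
79.76240707865557 79.99879306405553
-0.17660173543904767 [ 490.42196703 -244.77528441   16.        ] [-5.05458863e-01  1.19465876e-01  2.03263885e+00 -4.44089210e-16
  9.89487923e-01  1.24193920e+00]
holder []
seat_corner [(array([ 526., -250.,   19.]), 0.64)]
jaw_face [(array([ 522., -212.,   48.]), 0.72), (array([ 526., -204.,   74.]), 0.43)]
knob_grip [(array([ 527., -205.,   74.]), 0.8), (array([ 529., -215.,   42.]), 0.61)]
knob [(array([ 527., -201.,   78.]), 0.95)]
4.1833 [ 490.86890583 -244.93096796  231.03902845]
```

View pics/w2.png

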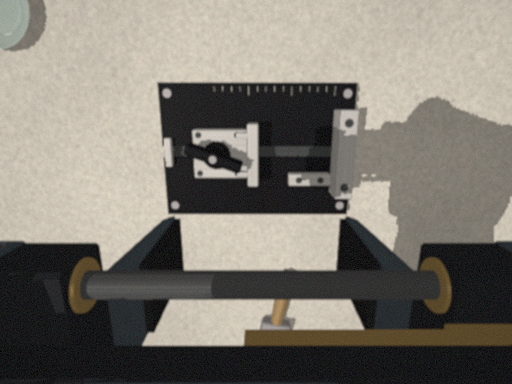

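```bash
python3 - <<'E'
from h import *
p=np.load('w2.npy',allow_pickle=True).item()
im=p['frame'][70:230,145:380,::-1]
cv2.imwrite('pics/w2z.png',cv2.resize(im,None,fx=3.4,fy=3.4,interpolation=cv2.INTER_CUBIC))
g=cv2.cvtColor(p['frame'],cv2.COLOR_RGB2GRAY); m=((g<60)*255).astype(np.uint8)[60:216,145:375]
c,_=cv2.findContours(m,cv2.RETR_EXTERNAL,cv2.CHAIN_APPROX_NONE); c=max(c,key=cv2.contourArea)
h=cv2.approxPolyDP(cv2.convexHull(c),4,True)[:,0]+[145,60]; print(h.tolist()); print(unproj(p,h,16).round(1))
E
```

```text
[[355, 84], [345, 212], [169, 211], [159, 84]]
[[ 574.1 -372.3   16. ]
 [ 421.2 -345.1   16. ]
 [ 461.9 -122.6   16. ]
 [ 613.4 -149.9   16. ]]
```

View pics/w2z.png

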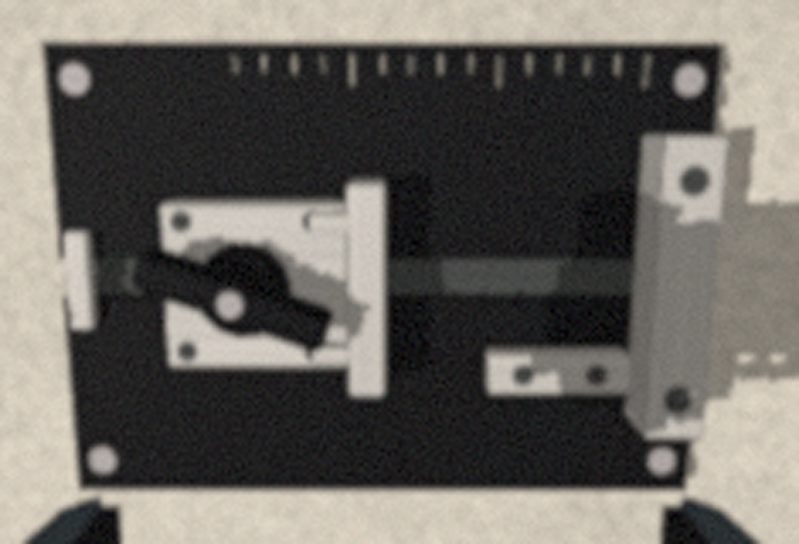

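```bash
cat >> h.py <<'E'
from scipy.spatial.transform import Rotation as R
def rot(a): return R.from_matrix(np.array([[np.cos(a),np.sin(a),0],[np.sin(a),-np.cos(a),0],[0,0,-1]])).as_rotvec()
E
python3 - <<'E'
from h import *
t=np.load('w1.npy',allow_pickle=True).item()
a=-0.1766+0.0
# bottle/dish
import glob
tp=manip.snapshot('top'); print('bottle,dish',unproj(tp,[(255,271)],30),unproj(tp,[(262,154)],8))
rc=np.array([525,275]); o=rot(a); q=rc-28*np.array([np.cos(a),np.sin(a)])
print(manip.inverse_kinematics([*q,250],o))
manip.goto([*q,250],o)
p=manip.snapshot('wrist'); save(p,'w3.png'); np.save('w3.npy',p,allow_pickle=True)
for l in ['block_center','rack','slab_center','offcut_center']:
    print(l,[(np.round(d['at']),round(d['score'],2)) for d in manip.look_for(p,l)])
print(manip.get_time_s(),manip.get_ee_pos())
im=p['frame'][0:260,100:430,::-1]
cv2.imwrite('pics/w3z.png',cv2.resize(im,None,fx=2.3,fy=2.3,interpolation=cv2.INTER_CUBIC))
E
```

```text
bottle,dish [[350.69227227  27.0864027   30.        ]] [[724.86712762   7.98893814   8.        ]]
[ 4.71727742e-01  1.33138023e-01  1.97618463e+00 -4.44089210e-16
  1.03227000e+00  2.21912407e+00]
block_center [(array([508., 464.,  38.]), 0.96), (array([665., 437.,  43.]), 0.82), (array([669., 305.,  41.]), 0.72), (array([540., 332.,  47.]), 0.59)]
rack [(array([533., 268.,   4.]), 0.95)]
slab_center [(array([530., 206.,  24.]), 0.89), (array([514., 273.,  21.]), 0.44)]
offcut_center [(array([518., 275.,  23.]), 0.69)]
6.3833 [497.68808088 279.47939183 250.01189053]
```

View pics/w3z.png

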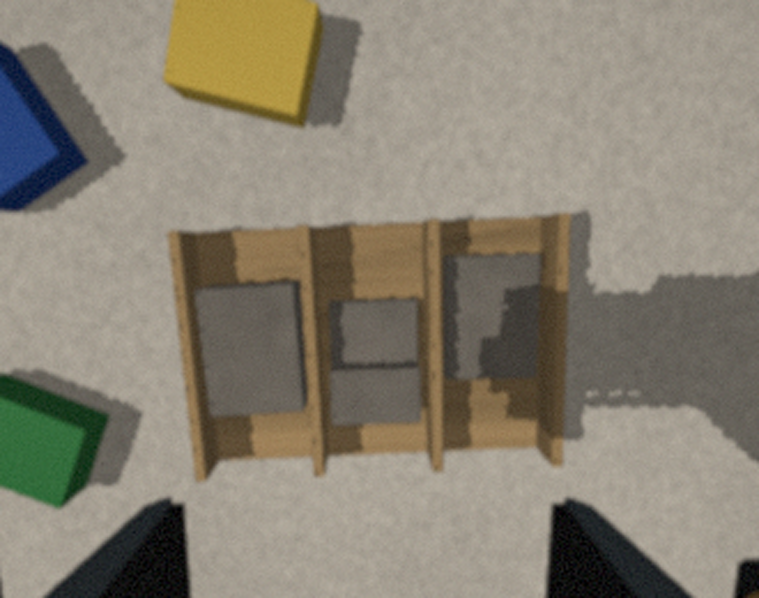

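```bash
python3 - <<'E'
from h import *
p=np.load('w3.npy',allow_pickle=True).item()
z=lambda l:np.array(l)/2.3+[100,0]
c=unproj(p,z([(196,288),(294,281),(302,411),(210,416)]),48); print(c.round(1),c.mean(0)); 
d=np.roll(c,-1,0)-c; print(np.linalg.norm(d,axis=1),np.degrees(np.arctan2(d[:,1],d[:,0])))
# rack divider tops at z48: far ends, near ends
r=unproj(p,z([(176,233),(563,214),(561,462),(203,478)]),48); print(r.round(1),r.mean(0));d=np.roll(r,-1,0)-r; print(np.linalg.norm(d,axis=1),np.degrees(np.arctan2(d[:,1],d[:,0])))
w=np.load('w1.npy',allow_pickle=True).item(); print('bottle',unproj(w,[(104,167)],40))
E
```

```text
[[569.8 352.5  48. ]
 [564.5 303.5  48. ]
 [498.7 312.9  48. ]
 [504.6 361.   48. ]] [534.40030387 332.48810446  48.        ]
[49.25576071 66.39500847 48.44418725 65.70109985] [-96.21325237 171.86337913  82.99231383  -7.44485694]
[[597.2 355.8  48. ]
 [572.4 168.1  48. ]
 [446.9 182.3  48. ]
 [472.  372.7  48. ]] [522.13567662 269.7231638   48.        ]
[189.40050724 126.28100556 192.09991207 126.25603705] [-97.50426839 173.52982621  82.4942101   -7.69503256]
bottle [[353.32189431  27.90845725  40.        ]]
```

```bash
python3 - <<'E'
from h import *
a=np.radians(82.7); o=rot(a); b=np.array([534.4,332.5])
print(manip.get_grip_width(),manip.inverse_kinematics([*b,110],o))
manip.goto([*b,110],o)
print(manip.servo_line([*b,30],velocity=120,f_stop=10))
print(manip.servo_line([*b,13],velocity=40,f_stop=6),manip.get_ee_pos())
p=manip.snapshot('top'); save(p,'top1.png')
manip.command_gripper(60)
print(manip.get_grip_width(),manip.get_ft_force(),manip.get_ee_pos())
f0=manip.get_ft_force()
manip.servo_line([*b,25],velocity=40)
manip.dwell(.2); print(manip.get_ft_force()-f0,manip.get_grip_width())
w=manip.snapshot('wrist'); save(w,'w4.png'); print(manip.get_time_s())
cv2.imwrite('pics/top1z.png',cv2.resize(p['frame'][150:270,90:290,::-1],None,fx=4,fy=4,interpolation=cv2.INTER_CUBIC))
E
```

```text
91.31095447573605 [ 5.19550267e-01  4.07993470e-01  1.92006944e+00 -8.88178420e-16
  8.13529742e-01  6.46959303e-01]
False
False [534.32012032 332.45567183  12.81347626]
65.82839611394783 [-0.13095564  0.61133435  2.34142611] [534.38802948 332.53188109  13.11576673]
[-0.35956998 -0.77066276 -6.61821432] 65.84723523690927
10.4333
```

View pics/w4.png

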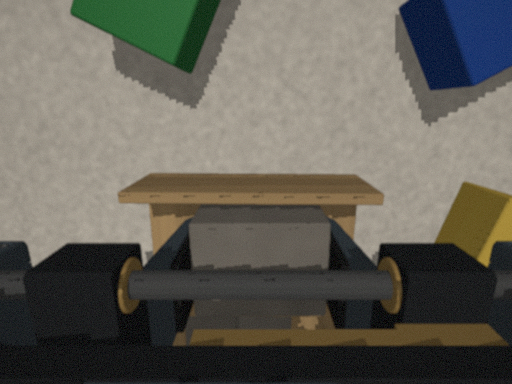

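Wrist view: the block (columns 190–330, rows 205–300) is held between the fingers by its ends, out of the channel floor. Next: set it down on the clear spot and regrasp across its width.

```bash
python3 - <<'E'
from h import *
b=[534.4,332.5]; c=[528,0]
o=rot(np.radians(79.8-90))
manip.servo_line([*b,125],velocity=150)
manip.goto([*c,125],o)
print(manip.get_grip_width())
manip.servo_line([*c,20],velocity=120)
manip.dwell(.2); f0=manip.get_ft_force(); print(f0)
s=manip.servo_line([*c,3],velocity=12,f_stop=3); print(s,manip.get_ee_pos(),manip.get_ft_force())
manip.dwell(.1)
manip.command_gripper(91); print(manip.get_grip_width(),manip.get_ee_pos())
manip.servo_line([*c,100],velocity=150)
p=manip.snapshot('wrist'); save(p,'w5.png'); np.save('w5.npy',p,allow_pickle=True)
print([(np.round(d['at']),round(d['score'],2)) for d in manip.look_for(p,'block_center')])
p=manip.snapshot('top'); save(p,'top2.png'); np.save('top2.npy',p,allow_pickle=True)
print([(np.round(d['at']),round(d['score'],2)) for d in manip.look_for(p,'block_center')])
print(manip.get_time_s())
E
```

```text
65.76485150447489
[ 0.12919509  0.28409498 -4.15294348]
True [5.27945530e+02 2.63802146e-02 5.07020591e+00] [-1.30129293  0.67850294  6.37942168]
90.8596293081945 [5.27081029e+02 3.43257330e-02 4.44207600e+00]
[(array([536.,   2.,  39.]), 0.77)]
[(array([673., 308.,  44.]), 0.78), (array([ 527., -208.,   40.]), 0.67), (array([504., 469.,  40.]), 0.64), (array([666., 434.,  40.]), 0.56)]
16.5167
```

View pics/w5.png

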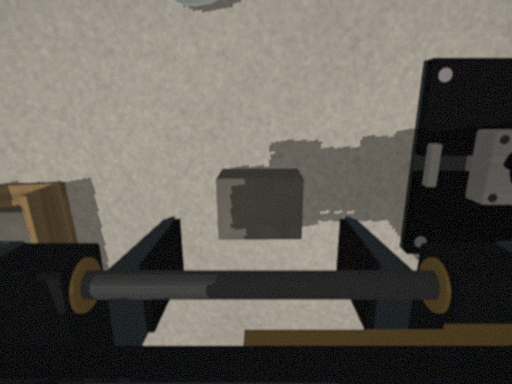

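View pics/top2.png

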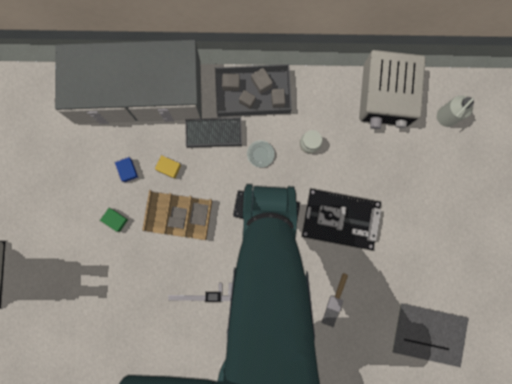

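```bash
python3 - <<'E'
from h import *
p=np.load('w5.npy',allow_pickle=True).item()
c=unproj(p,[(217.5,179.5),(302.5,179),(302.5,239),(217.5,240)],40); print(c.round(1),c.mean(0))
d=np.roll(c,-1,0)-c; print(np.linalg.norm(d,axis=1),np.degrees(np.arctan2(d[:,1],d[:,0])))
cv2.imwrite('pics/w5z.png',cv2.resize(p['frame'][150:260,190:330,::-1],None,fx=5,fy=5,interpolation=cv2.INTER_CUBIC))
E
```

```text
[[558.4  25.5  40. ]
 [547.5 -36.8  40. ]
 [499.7 -30.   40. ]
 [510.7  35.9  40. ]] [529.08863882  -1.39074656  40.        ]
[63.22799635 48.27332666 66.81475312 48.74077679] [-99.87667061 171.91499736  80.50649447 -12.31776292]
```

View pics/w5z.png

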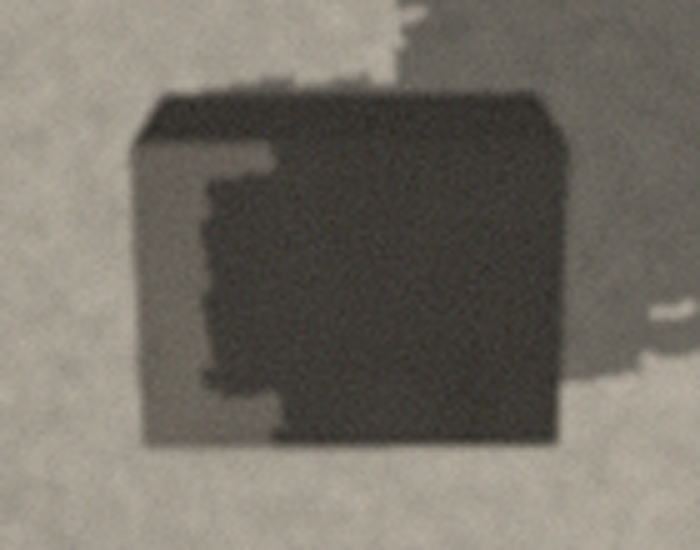

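```bash
python3 - <<'E'
from h import *
p=np.load('w2.npy',allow_pickle=True).item()
C=np.array([517.6,-247.5]); 
c=unproj(p,[[355.5,83.5],[345.5,212.5],[169,212],[158.5,83.5]],16)[:,:2]; C=c.mean(0); print(C)
th=np.radians(79.8); X=np.array([np.cos(th),np.sin(th)]); Y=np.array([-np.sin(th),np.cos(th)])
z=lambda x,y:(145+x/3.4,70+y/3.4)
def H(n,x,y,h):
    w=unproj(p,[z(x,y)],h)[0,:2]-C; print(n,(w@X).round(1),(w@Y).round(1))
H('plate corner',45,45,16)
H('fixedjaw face top far',667,135,50); H('fixedjaw outer top far',727,135,50)
H('face top near',645,437,50); H('face bottom near',627,410,16);H('face bottom far',642,137,16)
H('rail top far left',487,352,30); H('rail near left',487,395,30);H('rail bottom far left',487,345,16)
H('jaw face top far',386,180,50); H('jaw back top far',347,180,50);H('jaw face top near',386,397,50)
H('hub top centre',230,303,75); H('wing end1',143,265,75); H('wing end2',325,332,75)
H('slot',540,277,16)
E
```

```text
[ 517.38584796 -247.57534186]
plate corner 113.9 -78.1
fixedjaw face top far -90.4 -49.4
fixedjaw outer top far -109.3 -49.5
face top near -90.1 49.7
face bottom near -91.2 49.1
face bottom far -90.2 -48.6
rail top far left -37.3 24.5
rail near left -37.8 40.1
rail bottom far left -38.6 24.7
jaw face top far -1.7 -35.3
jaw back top far 10.7 -35.3
jaw face top near -1.9 35.9
hub top centre 45.8 0.3
wing end1 71.7 -11.2
wing end2 16.9 9.2
slot -56.9 -0.1
```

```bash
cat >> h.py <<'E'
C=np.array([517.4,-247.6]); th=np.radians(79.8); X=np.array([np.cos(th),np.sin(th)]); Y=np.array([-np.sin(th),np.cos(th)])
def hw(x,y): return C+x*X+y*Y
def wh(w): w=np.array(w[:2])-C; return np.array([w@X,w@Y]).round(2)
E
python3 - <<'E'
from h import *
o=rot(th); c=[528.6,-0.5]
manip.goto([*c,85],o)
print(manip.servo_line([*c,30],velocity=100,f_stop=8),manip.servo_line([*c,18.5],velocity=30,f_stop=5))
manip.dwell(.1);print(manip.get_ee_pos())
manip.command_gripper(44); print('w',manip.get_grip_width(),manip.get_ee_pos())
manip.servo_line([*c,110],velocity=120)
t=hw(-53.5,-4); print(t,manip.inverse_kinematics([*t,130],o))
manip.goto([*t,120],o); print('w',manip.get_grip_width())
manip.servo_line([*t,50],velocity=80)
w=manip.snapshot('wrist'); save(w,'w6.png'); s=manip.snapshot('side'); save(s,'side1.png')
cv2.imwrite('pics/side1z.png',cv2.resize(s['frame'][95:205,250:380,::-1],None,fx=5,fy=5,interpolation=cv2.INTER_CUBIC))
print(manip.get_time_s(),manip.get_ee_pos(),wh(manip.get_ee_pos()),manip.get_ft_force())
E
```

```text
False False
[ 5.28683923e+02 -5.21823331e-01  1.85790365e+01]
w 49.92913068912849 [ 5.28673096e+02 -5.10578420e-01  1.85441985e+01]
[ 511.86274882 -300.96280399] [-5.70780895e-01  3.29416866e-01  1.98797344e+00 -4.44089210e-16
  8.24202351e-01 -3.92757311e-01]
w 49.98507742913801
23.15 [ 512.19891099 -301.19558985   50.56408026] [-53.67  -4.37] [-0.25177323 -0.3311672  -4.01956792]
```

View pics/w6.png

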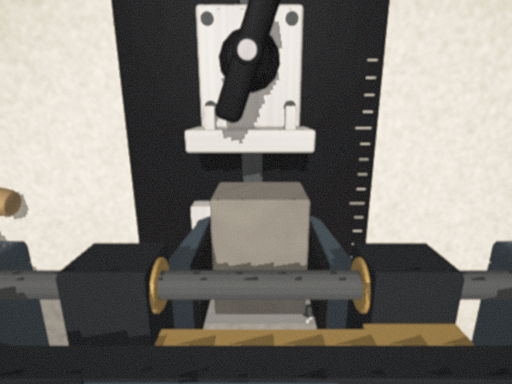

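View pics/side1z.png

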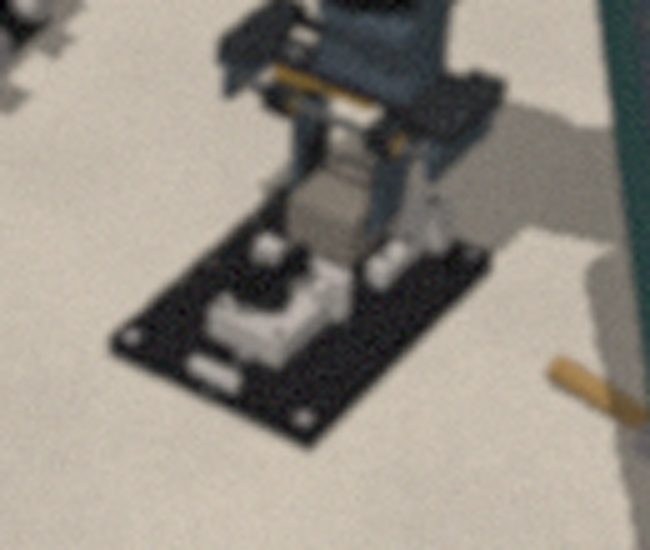

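The block is held across its width over the holder, with the rail on its left (col ~200, row 212) and the fixed jaw behind (row ~320). Now I lower it and push it home.

```bash
python3 - <<'E'
from h import *
t=hw(-53.5,-4)
print(manip.servo_line([*t,39],velocity=60,f_stop=6)); manip.dwell(.15)
s=manip.servo_line([*t,32.5],velocity=10,f_stop=2.5); e=manip.get_ee_pos(); print('down',s,e,wh(e),manip.get_ft_force())
z=e[2]
manip.dwell(.1); f0=manip.get_ft_force(); print(f0)
t=hw(-53.5,6); s=manip.servo_line([*t,z],velocity=15,f_stop=6); e=manip.get_ee_pos(); f=manip.get_ft_force()-f0; print('rail',s,wh(e),e[2],f,f[:2]@X,f[:2]@Y)
y=wh(e)[1]
E
```

```text
False
down True [ 511.91082072 -300.9960514    34.51305672] [-53.52  -4.05] [-1.65728922  0.52774078  5.97923701]
[-0.62932318  0.89146303  6.83141438]
rail True [-53.62   0.91] 34.52489120027626 [ 1.97597499 -2.21874256 -4.15753279] -1.8337616643744887 -2.337651356899693
```

```bash
python3 - <<'E'
from h import *
e=manip.get_ee_pos(); z=34.5
manip.dwell(.1); f0=manip.get_ft_force(); print(f0,wh(e))
def push(x,y,F,v=10):
    s=manip.servo_line([*hw(x,y),z],velocity=v,f_stop=F); e=manip.get_ee_pos(); f=manip.get_ft_force(); print(s,wh(e),e[2].round(2),'F',(f[:2]@X).round(2),(f[:2]@Y).round(2),f[2].round(2),'w',round(manip.get_grip_width(),2))
push(-53.6,4,8)
push(-64,wh(manip.get_ee_pos())[1],8)
print(manip.get_time_s())
w=manip.snapshot('wrist'); save(w,'w7.png')
E
```

```text
[-0.01452911 -0.69442294  6.44488736] [-53.62   0.91]
True [-53.64   0.94] 34.53 F 0.33 -1.1 2.68 w 49.64
True [-56.42   0.94] 34.52 F 2.54 -1.53 5.43 w 49.77
25.475
```

View pics/w7.png

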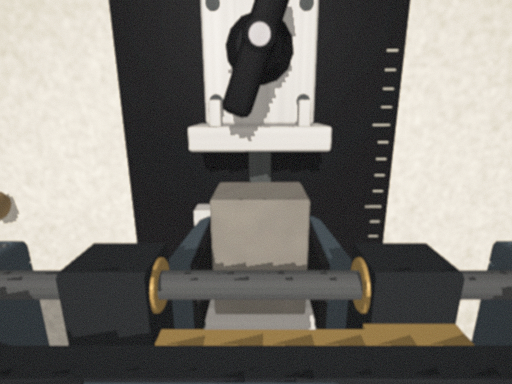

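```bash
python3 - <<'E'
from h import *
z=34.6
def push(x,y,F,v=10):
    s=manip.servo_line([*hw(x,y),z],velocity=v,f_stop=F); e=manip.get_ee_pos(); f=manip.get_ft_force(); print(s,wh(e),e[2].round(2),'F',(f[:2]@X).round(2),(f[:2]@Y).round(2),f[2].round(2),'w',round(manip.get_grip_width(),2))
push(-60,wh(manip.get_ee_pos())[1],14)
push(wh(manip.get_ee_pos())[0],4,14)
push(-60,wh(manip.get_ee_pos())[1],14)
print(manip.get_time_s())
E
```

```text
True [-56.41   0.91] 34.52 F 2.09 -0.97 5.34 w 49.58
True [-56.38   0.93] 34.61 F 1.64 -1.88 1.53 w 50.04
True [-56.38   0.94] 34.58 F 3.52 -0.71 4.53 w 50.04
26.2083
```

```bash
python3 - <<'E'
from h import *
o=rot(th)
e=manip.get_ee_pos(); manip.command_gripper(64); print(manip.get_grip_width())
manip.servo_line([e[0],e[1],85],velocity=120)
w=manip.snapshot('wrist'); save(w,'w8.png'); np.save('w8.npy',w,allow_pickle=True)
manip.command_gripper(0)
manip.servo_line([*hw(-61,-48),85],velocity=150)
print(manip.servo_line([*hw(-61,-48),27],velocity=100,f_stop=10))
manip.dwell(.1)
s=manip.servo_line([*hw(-61,-28),27],velocity=20,f_stop=7); e=manip.get_ee_pos();f=manip.get_ft_force(); print(s,wh(e),f[:2]@Y)
s=manip.servo_line([*hw(-61,-28),27],velocity=20,f_stop=9); e=manip.get_ee_pos();f=manip.get_ft_force(); print(s,wh(e),f[:2]@Y)
manip.servo_line([*hw(-61,-50),27],velocity=100)
manip.servo_line([*hw(-61,-50),100],velocity=200)
print(manip.get_time_s())
E
```

```text
63.89962024169821
False
True [-61.17 -35.34] -3.2649776767878307
True [-61.3  -35.26] -3.9699429885373503
31.3083
```

View pics/w8.png

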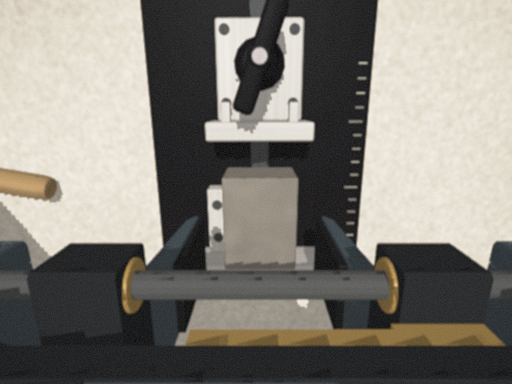

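```bash
python3 - <<'E'
from h import *
k=hw(46.2,0.8); o=rot(th-0.357)
print(manip.inverse_kinematics([*k,110],o))
manip.command_gripper(40)
manip.goto([*k,105],o)
w=manip.snapshot('wrist'); save(w,'w9.png')
print(manip.servo_line([*k,54],velocity=60,f_stop=6),manip.get_ee_pos())
manip.command_gripper(8); print('w',manip.get_grip_width(),wh(manip.get_ee_pos()),manip.get_ft_force(),manip.get_moment())
w=manip.snapshot('wrist'); save(w,'w10.png'); print(manip.get_time_s())
E
```

```text
[-4.08861016e-01  3.16808654e-01  2.05570828e+00 -4.44089210e-16
  7.69075719e-01  1.26162567e-01]
False [ 525.03349783 -202.07284348   54.28641136]
w 11.924310128515234 [46.23  1.07] [-3.69653378  0.69313498  4.83262771] [0.05208872 0.65430787 0.02301406]
34.25
```

View pics/w9.png

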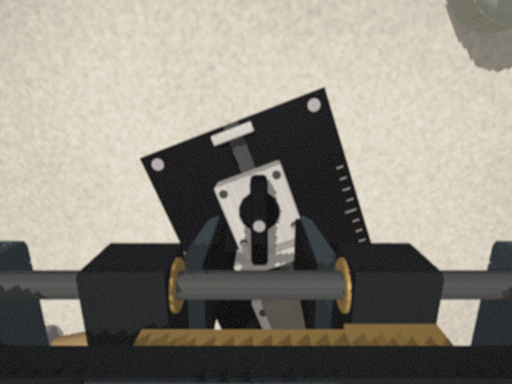

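View pics/w10.png

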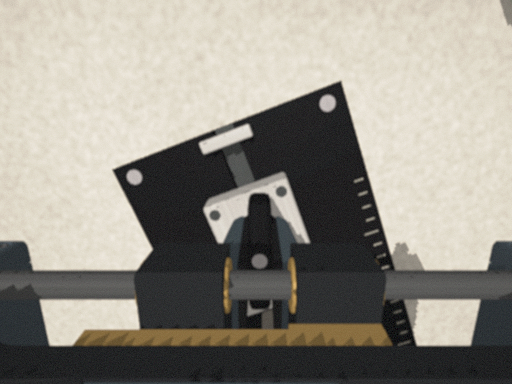

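The wing is aligned (vertical, col 259) and pinched at 11.9 mm. Next: slide the jaw up.

```bash
python3 - <<'E'
from h import *
e=manip.get_ee_pos(); z=e[2]; h0=wh(e); y=h0[1]-0.1
def push(x,F,v):
    s=manip.servo_line([*hw(x,y),z],velocity=v,f_stop=F); e=manip.get_ee_pos(); f=manip.get_ft_force(); print(s,wh(e),e[2].round(2),'F',(f[:2]@X).round(2),(f[:2]@Y).round(2),f[2].round(2),'w',round(manip.get_grip_width(),2),manip.get_time_s())
push(28,15,40)
push(16,8,12)
push(16,10,12)
w=manip.snapshot('wrist'); save(w,'w11.png')
E
```

```text
False [27.86  1.08] 54.06 F -1.65 3.62 4.25 w 11.78 34.8583
True [23.14  1.23] 54.02 F 4.03 0.64 6.17 w 11.55 35.4417
True [22.92  1.29] 54.01 F 5.26 0.92 5.92 w 11.9 35.725
```

View pics/w11.png

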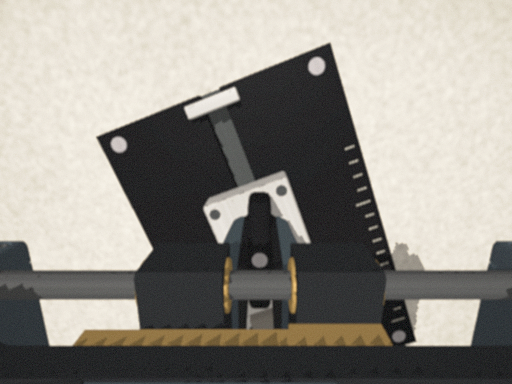

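```bash
python3 - <<'E'
from h import *
x,y,z0=*hw(22.8,1.15),54.0
for d in [.4,.8,1.1,1.3,1.5]:
    manip.goto([x,y,z0-d],rot(th-0.357-d))
    e=manip.get_ee_pos(); f=manip.get_ft_force(); print(d,wh(e),e[2].round(2),'F',(f[:2]@X).round(2),(f[:2]@Y).round(2),f[2].round(2),'M',manip.get_moment().round(2),'w',round(manip.get_grip_width(),2),manip.get_time_s())
w=manip.snapshot('wrist'); save(w,'w12.png')
E
```

```text
0.4 [23.25  1.49] 53.6 F 2.8 4.49 7.61 M [ 0.57  1.   -0.1 ] w 11.81 36.2417
0.8 [23.48  1.63] 53.28 F 4.94 5.31 10.63 M [ 1.18  1.27 -0.1 ] w 12.12 36.7083
1.1 [23.69  1.69] 53.16 F 8.34 7.21 15.87 M [ 1.84  1.47 -0.05] w 11.89 37.1
1.3 [23.79  1.59] 53.07 F 9.88 8.04 18.77 M [ 2.22  1.42 -0.1 ] w 11.91 37.4083
1.5 [23.89  1.45] 53.04 F 10.57 7.17 20.63 M [ 2.53  1.3  -0.07] w 11.85 37.7167
```

View pics/w12.png

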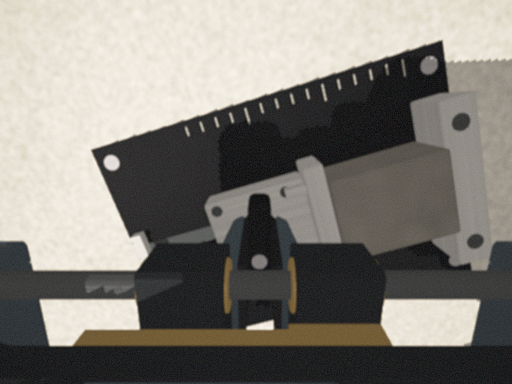

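```bash
python3 - <<'E'
from h import *
m=R.from_rotvec(manip.get_eef_rot()).as_matrix(); print('a',np.arctan2(m[1,0],m[0,0]),'knob est',th-np.arctan2(m[1,0],m[0,0]), m[:,2].round(4))
im=cv2.imread('pics/w12.png')[80:270,190:490]; cv2.imwrite('pics/w12z.png',cv2.resize(im,None,fx=2.6,fy=2.6,interpolation=cv2.INTER_CUBIC))
manip.command_gripper(26); print(manip.get_grip_width())
e=manip.get_ee_pos(); print(e,wh(e))
manip.servo_line([e[0],e[1],110],velocity=120)
t=hw(-10,-10)-28*X; 
w=manip.snapshot('wrist'); save(w,'w13.png'); np.save('w13.npy',w,allow_pickle=True)
a=th-np.pi/2; t=hw(-10,0)-28*np.array([np.cos(a),np.sin(a)])
manip.goto([*t,190],rot(a)); 
w=manip.snapshot('wrist'); save(w,'w14.png'); np.save('w14.npy',w,allow_pickle=True)
cv2.imwrite('pics/w14z.png',cv2.resize(w['frame'][50:235,120:400,::-1],None,fx=2.85,fy=2.85,interpolation=cv2.INTER_CUBIC))
print(manip.get_time_s(),manip.get_ft_force())
E
```

```text
a -0.4649153715913132 knob est 1.8576881146827882 [-9.0e-04  1.6e-03 -1.0e+00]
25.830023194686277
[ 520.36625808 -225.02388381   52.40267924] [22.74  1.08]
39.3833 [-1.04365472  0.76794912 -0.37306732]
```

View pics/w14z.png

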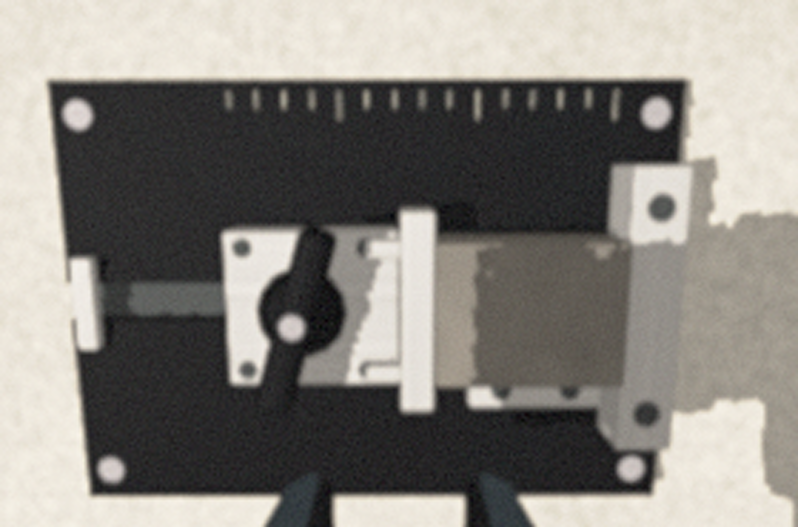

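View pics/w12z.png

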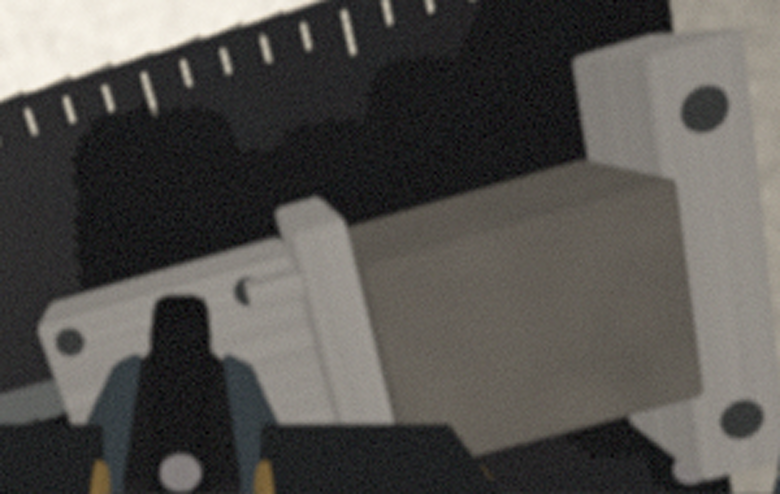

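View pics/w13.png

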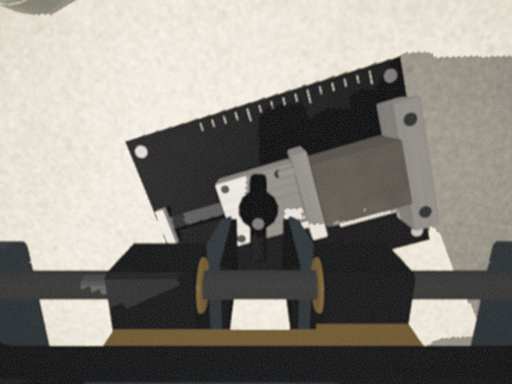

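```bash
python3 - <<'E'
from h import *
p=np.load('w14.npy',allow_pickle=True).item()
def H(n,x,y,h): print(n,wh(unproj(p,[(120+x/2.85,50+y/2.85)],h)[0]))
H('jawface far',437,210,50);H('jawface near',436,411,50)
H('fixed top far',634,163,50);H('fixed top near',622,449,50)
H('block top-right far',631,240,56);H('block near right',625,384,56);H('block near left',437,385,56)
H('rail near',470,408,30)
H('wing',319,230,73);H('wing',272,405,73);H('knob',291,326,73)
E
```

```text
jawface far [-24.33 -34.53]
jawface near [-24.67  35.53]
fixed top far [-89.51 -49.61]
fixed top near [-92.08  49.9 ]
block top-right far [-88.71 -24.96]
block near right [-90.    24.28]
block near left [-24.67  24.52]
rail near [-38.44  39.83]
wing [ 13.53 -29.58]
wing [30.52 27.09]
knob [23.34  0.76]
```

```bash
python3 - <<'E'
from h import *
s=manip.snapshot('side'); save(s,'side2.png'); print(manip.get_time_s(),manip.get_dq().round(3) if hasattr(manip.get_dq(),'round') else 0)
E
```

```text
39.4333 [ 0.006  0.008  0.001  0.    -0.    -0.004]
```

View pics/side2.png

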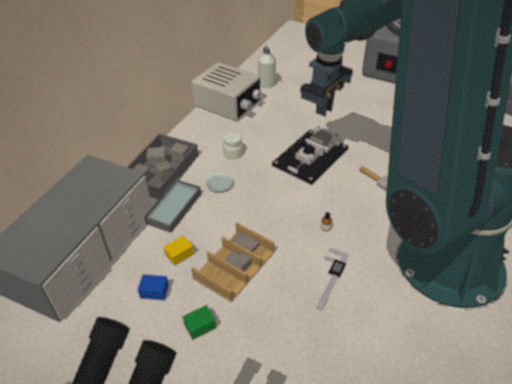

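The side view shows the slab (245,241) and the offcut (238,260) still in the rack. The block is clamped in the holder (about 315,145) and the gripper is clear of everything.

```bash
python3 -c "
from h import *
manip.hand_in(); print(manip.get_time_s())"
```

```text
the job is handed in; nothing more can be done
the job is handed in; nothing more can be done
```

The full-height rock block is mounted and clamped in the holder, and I handed the job in at about 39.4 s of the 67 s allowed; no verdict is reported.

**What I did:** I took the block out of the rack by its ends, set it down on the clear spot and regripped it across its 50 mm width. I lowered it onto the plate until it touched, then pushed it against the side rail and the fixed jaw until repeated pushes no longer moved it. After letting go I nudged it once more against the rail. I then slid the moving jaw up to it by the wing knob and turned the knob clockwise.

**What the last checks showed:**
- **Jaw:** the opening measures about 66.2 mm for the 66 mm block. The tool was pressing the jaw against the block with up to about 10 N while the knob turned.
- **Knob:** it stands at about 1.86 rad, by both the tool angle and the image. Tight starts at 1.7 and the hard stop is at 2.0.
- **Block position:** it lies at the rail and fixed-jaw faces to within about 1 to 2 mm in the image, which is the camera's accuracy.
- **Other pieces:** the slab and the offcut are still in the rack, and the gripper is open and clear of everything.

**Not checked or slightly off:**
- I did not tug the jaw to test the lock.
- The wrist moment showed no clear rise at the end of the turn, so "locked" rests on the knob angle.
- The upward force on the tool rose to about 20 N while turning, probably from the fingertips resting on the knob's hub.

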